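# Push the covered soup bowl through the pass

## Robot

A 6-joint arm with a two-finger parallel gripper is mounted at the origin on the work surface. World frame = base frame: x ahead of the robot, y to its left, z up, the work surface at z = 0. Lengths are in mm, angles in rad, forces in N, time in s.
With the tool pointing down it reaches from about 350 to 875 mm from the base axis. Payload 4.2 kg.
Tool frame: the origin (TCP) lies between the finger pads; the fingertips stand 11 mm ahead of it and the grasp point (between the pads) lies 8 mm behind it; z points along the fingers, y is the direction in which the jaws open and shut (so a half turn about z gives the same grasp; the last joint's range is limited). The gripper opens to 85 mm and grips with 20 to 120 N. Pads are 22 mm wide; open, the fingers measure 114 mm over their backs; the gripper's body (76 mm by 85 mm) begins 54 mm behind the grasp point. The pads swing forward as they close: fully open they stand 13 mm farther back than shut.
Start: joints at [1.456, 0.385, 0.008, 0, -1.194, -0.259], TCP at [228.189, 581.832, 242.312] pointing down, gripper open.
Joint ranges: [-3.14, 3.14], [-1.21, 2.06], [-1.07, 1.41], [-3.16, 2.05], [-2.99, -0.16], [-3.1, 3.1]. Speed limits (rad/s): [2.79, 2.79, 3.14, 3.14, 3.14, 3.14].

## Interface

Orientations are given as a unit quaternion [x, y, z, w].
In Python, from bench import * gives the robot as it stands.
- The arm moves only by the tool servo_tool, never from a script. Its argument "rows" is a list of rows, each a list of 7 numbers: the opening, from 0 (shut) to 1 (fully open), then the shift along the tool's x, y, z in cm, then the turn, a rotation vector about the tool's x, y, z in degrees. A call has 1 to 12 rows; each row shifts and turns the commanded pose from where the row before left it, along the tool's axes as they then stand; what a row does not reach is not made up. A row lasts 1/10 s, in which the tool goes at most 50 mm and 8.59 degrees, less where a joint would pass 70% of its speed; a pose out of reach is approached as far as the arm can. A call is refused whole if a number of a shift passes 5 or a number of a turn 8.59, either way. A call with a gripper value outside its range is refused whole. The fingers move at their own pace and stop on an object; the grip force is fixed at half the most. Time passes only in rows, so rows that do not move let the fingers close. It gives the time, the measured TCP pose, the force and the opening at its end, in the units of the state.
- read_state(): the state, without advancing time (a new reading comes with each control period).
- get_image(name): name is "side" or "top" or "wrist"; returns a dict with "image" (400x640x3 uint8, red, green, blue), "mtx" (3x3 intrinsics, pixels), "k1" (the pictures are not rectified: a ray, as slopes to the right and down, at radius r is drawn at 1 + k1 r^2 times it, then the intrinsics apply), "extrinsics" (4x4, takes a point from camera to world coordinates). Camera axes: x right, y up, looking along -z (the intrinsics and any distortion apply to the point x, -y, -z); pixel columns grow to the right and rows downward; lengths in mm; the calibration is good to about 2 mm. A picture is of the moment at which its call begins. There is no depth.
- job_done(): hands the job in, once; it reports no verdict.
The state is a dict: "clock": time; "joints": joint angles; "joint_vel": joint speeds; "joint_efforts": joint torques, N m; "position": TCP position; "ee_rot": TCP orientation; "contact_force": force on the tool from outside, world axes, zero at the start; "wrist_torque": the same for the moment, N m; "gripper_width": finger opening in mm.
Only numpy, scipy, OpenCV 4.12 (cv2) and the standard library are available. Lean on these libraries where they do the work, as an engineer would, in place of code of your own. Each camera call takes 0.05 s, during which the arm holds its last target. There are 200 camera calls.

## Task

On the serving counter, gently push the covered soup bowl through the narrow opening between the two low wooden upstands, so that it ends up standing wholly on the round dark mat on the other side. Only slide it along the counter: do not lift it, tip it or take it round the outside, and leave everything else where it stands.

Things in the scene. Friction and masses are not known exactly. Their poses are not given: they have to be found in the camera images.
- bowl: Covered soup bowl, white ceramic with a flat grey lid that is part of it: round, loose, 0.3 to 0.6 kg. 116 mm in diameter from 28 to 48 mm above the counter, narrowing below to a foot 88 mm across and above to a lid top 100 mm across; 56 mm high. Origin at the centre of its underside, z up. Smooth glaze, slides easily; starts on either side of the gate.
- gate: The pass: two low dark wooden upstands in one line, fixed, each 22 mm thick, 50 mm high, their rounded ends 124 mm apart. Origin on the counter mid-opening. x runs along the upstands (they span |x| = 62 to 173 mm), y straight through the opening. Bowl and mat lie on opposite sides, one at +y, one at -y, 150 to 210 mm away and up to 40 mm either side of the middle line.
- mat: Round dark mat lying on the far side of the gate from the bowl, 190 mm in diameter, 1 mm thick, fixed; things slide over its edge freely. Origin at its centre on the counter.
- tumbler_a: Drinking glass, 62 mm in diameter, 85 mm high, loose; leave alone. Origin under its centre.
- tumbler_b: Drinking glass like the other one, 62 mm in diameter, 85 mm high, loose; leave alone. Origin under its centre.
- shaker: Small steel salt shaker, 40 mm in diameter, 60 mm high, loose; leave alone. Origin under its centre.
- jar: Small glass jar with a lid, 52 mm in diameter, 60 mm high, loose; leave alone. Origin under its centre.
- bowl_stack: Stack of empty white bowls in one piece, 130 mm in diameter, 95 mm high, loose, at the left; leave alone. Origin under its centre.
- caddy: Grey cutlery caddy with spoons standing in it, 100 x 130 mm, 165 mm high with the spoons, loose, at the right; leave alone. Origin under its centre.
Mind the look-alikes: they are no part of the job. Leave any pink or red look-alike of the bowl alone.

How it is judged (in metres and radians):
On the way:
1. the bowl is in the opening between the upstands, standing on the counter (y of bowl in the frame of gate between -0.03 and 0.03 m and x of bowl in the frame of gate between -0.02 and 0.02 m and height (world z) of bowl below 0.01 m), for 0.1 s.
At the end, for the whole second after the job is handed in: The bowl stands upright and at rest on the counter, let go of, wholly on the mat: its centre within 37 mm of the mat's centre, having passed through the opening (horizontal distance between bowl and mat below 0.037 m and height (world z) of bowl between -0.008 and 0.008 m and angle between bowl's own z axis and vertical below 0.1 rad and linear speed of bowl below 0.02 m/s and contact force between bowl and the fingers below 0.2 N); the robot touches nothing.
It fails at once if the bowl is lifted off the counter (more than 12 mm) (height (world z) of bowl above 0.012 m).
It fails at once if the bowl is tipped (more than 0.25 rad) (angle between bowl's own z axis and vertical above 0.25 rad).
It fails at once if the bowl is shot along instead of gently pushed (faster than 0.5 m/s) (linear speed of bowl above 0.5 m/s).
It fails at once if the bowl is taken round the outside of the upstands ((y of bowl in the frame of gate between -0.03 and 0.03 m and (x of bowl in the frame of gate above 0.05 m or x of bowl in the frame of gate below -0.05 m))).
It fails at once if another thing on the counter is moved by more than 30 mm or knocked over (distance of any of tumbler_a, tumbler_b, shaker, jar, bowl_stack, caddy from where it was at the start of the episode above 0.03 m or angle between any of tumbler_a, tumbler_b, shaker, jar, bowl_stack, caddy's own z axis and vertical above 0.5 rad).
It also fails if it takes over 72 s, if anything falls off the work surface, if the arm or the gripper's body presses on something with over 40 N, if the wrist force passes 120 N, or if a joint passes its speed limit or range.

## Working session

There is one attempt and no reset: what is moved stays moved. The work goes in short steps, Python scripts to look and compute and a tool call to move; the robot and the scene stay as the last step left them, time stands still between calls to the robot, and variables do not carry over. Pictures are saved under pics/ and viewed, about 8 in all and at most 12, crops included, and the job is handed in when it is done.

Besides the shell and the picture viewer there is one more tool, called after "Request:" as a command line: name --pt "numbers of a row" for each row, then --argument value for the rest. servo_tool: Moves the arm, as the interface text tells. Its arguments: {"type":"object","properties":{"rows":{"type":"array","items":{"type":"array","items":{"type":"number"}}}},"required":["rows"]}

```bash
mkdir -p pics; cat > h.py <<'E'
from bench import *
import numpy as np, cv2
def snap(n,f):
    d=get_image(n); cv2.imwrite('pics/'+f,d['image'][:,:,::-1]); np.savez('pics/'+f[:-4]+'.npz',mtx=d['mtx'],k1=d['k1'],E=d['extrinsics'],image=d['image']); return d
def pix2w(d,uv,z):
    K=np.array(d['mtx']);k=float(d['k1']);E=np.array(d['extrinsics'] if 'extrinsics' in d else d['E'])
    o=[]
    for (u,v),zz in zip(uv,np.broadcast_to(z,len(uv))):
        p=np.array([(u-K[0,2])/K[0,0],(v-K[1,2])/K[1,1]]);q=p.copy()
        for _ in range(20): q=p/(1+k*(q@q))
        r=E[:3,:3]@np.array([q[0],-q[1],-1]);c=E[:3,3]
        o.append(c+r*(zz-c[2])/r[2])
    return np.array(o)
E
python3 - <<'E'
from h import *
np.set_printoptions(precision=3,suppress=True)
for n in('top','side'):
    d=snap(n,n+'0.png');print(n,d['mtx'],d['k1'],d['extrinsics'])
print(read_state())
E
```

```text
top [[462.272   0.    326.9  ]
 [  0.    462.272 196.62 ]
 [  0.      0.      1.   ]] 0.028957572788745202 [[  -0.028    0.985   -0.171  277.695]
 [  -0.999   -0.03    -0.011  -22.435]
 [  -0.016    0.171    0.985 1452.905]
 [   0.       0.       0.       1.   ]]
side [[379.936   0.    322.489]
 [  0.    379.936 202.084]
 [  0.      0.      1.   ]] -0.058160413144866606 [[   0.906    0.298   -0.301  208.283]
 [  -0.424    0.624   -0.657 -680.231]
 [  -0.008    0.722    0.692  763.162]
 [   0.       0.       0.       1.   ]]
{'clock': 0.1, 'joints': array([ 1.456,  0.386,  0.007, -0.   , -1.194, -0.259]), 'joint_vel': array([-0.001, -0.002,  0.002,  0.002,  0.001, -0.002]), 'joint_efforts': array([ -0.   , -39.332,  18.893,   4.198,  -0.003,   0.   ]), 'position': array([228.007, 581.38 , 241.308]), 'ee_rot': array([ 0.983, -0.186, -0.   ,  0.001]), 'contact_force': array([-0.24 ,  0.186, -1.141]), 'wrist_torque': array([ 0.002,  0.011, -0.016]), 'gripper_width': 85.11502100416239}
```

View pics/top0.png

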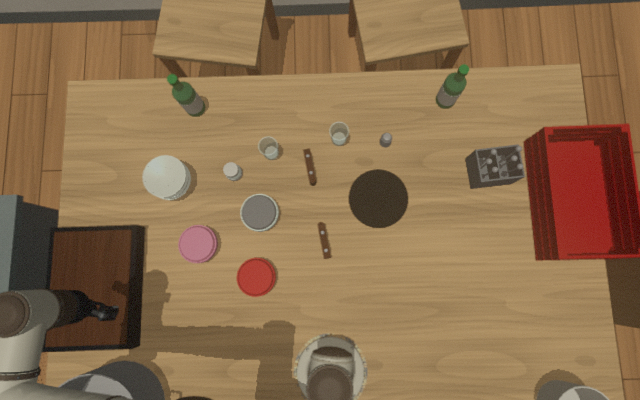

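View pics/side0.png

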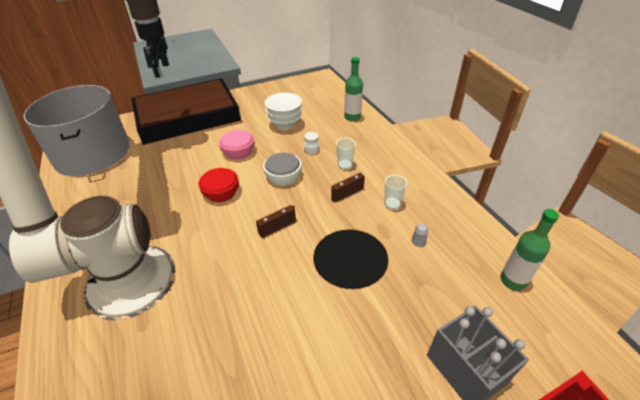

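The top picture shows the grey-lidded bowl at about (260,212), the upstands at (310,167) and (324,240), and the mat at (378,198). Pink and red decoys are at (198,244) and (256,277). The glasses, jar and shaker stand on the far side. I'll measure on an enlarged crop.

```bash
python3 - <<'E'
from h import *
np.set_printoptions(precision=1,suppress=True)
d=np.load('pics/top0.npz');im=d['image'];c=im[115:315,160:427]
cv2.imwrite('pics/crop.png',cv2.resize(c,None,fx=3,fy=3,interpolation=cv2.INTER_CUBIC)[:,:,::-1])
g=im.max(2)
n,l,s,ce=cv2.connectedComponentsWithStats((g<60).astype('uint8'))
for i in range(1,n):
    if s[i,4]>800 and 340<ce[i][0]<420: print('mat',s[i],ce[i],pix2w(d,[ce[i]],1))
hs=cv2.cvtColor(im,cv2.COLOR_RGB2HSV)
m=((hs[...,1]<50)&(g>60)).astype('uint8')
n,l,s,ce=cv2.connectedComponentsWithStats(m)
for i in range(1,n):
    if s[i,4]>60 and 200<ce[i][0]<420 and 100<ce[i][1]<300: print('grey',s[i],ce[i],pix2w(d,[ce[i]],50))
m=((g<110)).astype('uint8')
n,l,s,ce=cv2.connectedComponentsWithStats(m)
for i in range(1,n):
    if s[i,4]>60 and 290<ce[i][0]<345 and 140<ce[i][1]<270:
        r=cv2.minAreaRect(np.argwhere(l==i)[:,::-1].astype('float32'));print('gate',s[i],ce[i],r,pix2w(d,[ce[i]],45),'\n',pix2w(d,cv2.boxPoints(r),50))
for nme,p,z in[('tumA',(269,148),40),('tumB',(340,134),40),('jar',(232,171),50),('red',(257,277),50),('pink',(198,244),50),('shaker',(386,139),40)]: print(nme,pix2w(d,[p],z))
E
```

```text
grey [331 132  16  13 139] [338.6 138.1] [[706.9 -48.6  50. ]]
grey [381 133  10  13  93] [385.8 138.5] [[ 700.9 -196.7   50. ]]
grey [262 142  16  17 144] [271.2 151.9] [[669.1 164.1  50. ]]
grey [223 162  19  18 248] [232.  170.8] [[612.  286.6  50. ]]
grey [ 240  194   39   38 1123] [259.  212.2] [[479.3 202.8  50. ]]
gate [304 149  13  37 214] [310.1 167.5] ((309.9038391113281, 167.01922607421875), (36.86983108520508, 6.864064693450928), 78.69007110595703) [[616.2  43.2  45. ]] 
 [[673.3  64.3  50. ]
 [676.9  43.1  50. ]
 [560.6  23.2  50. ]
 [557.   44.1  50. ]]
gate [318 222  13  37 204] [324.  240.2] ((323.9643249511719, 239.81454467773438), (36.485313415527344, 6.420811653137207), 79.11447143554688) [[388.1   5.8  45. ]] 
 [[442.1  24.5  50. ]
 [445.3   5.2  50. ]
 [336.2 -12.7  50. ]
 [333.2   6.4  50. ]]
tumA [[684.7 172.1  40. ]]
tumB [[723.4 -53.8  40. ]]
jar [[611.4 286.6  50. ]]
red [[283.7 209.1  50. ]]
pink [[387.5 388.   50. ]]
shaker [[ 702.2 -198.6   40. ]]
```

View pics/crop.png

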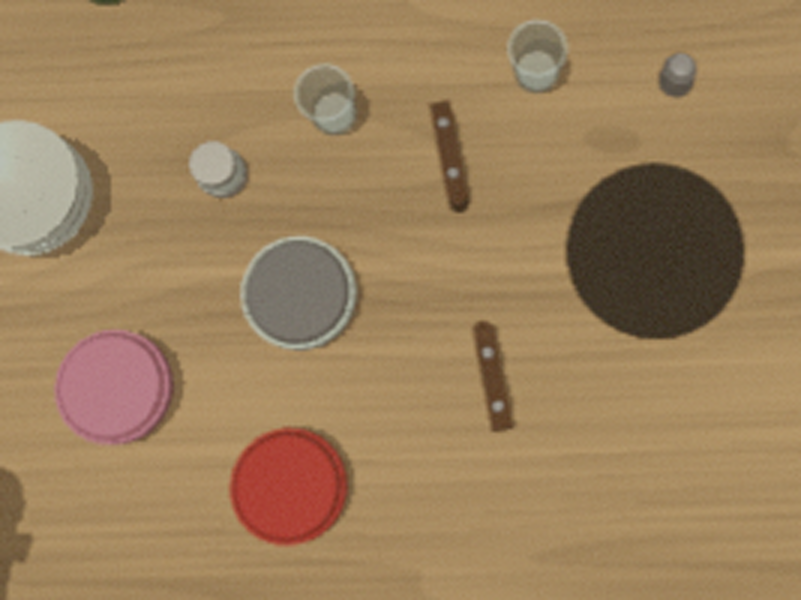

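Request:
servo_tool --pt "0.65 0 0 0 0 0 8.5" --pt "0.65 0 0 0 0 0 8.5" --pt "0.65 0 0 0 0 0 8.5" --pt "0.65 0 0 0 0 0 8.5" --pt "0.65 0 0 0 0 0 8.5" --pt "0.65 0 0 0 0 0 8.5" --pt "0.65 0 0 0 0 0 8.3"

```text
clock: 0.8
position: [228.1, 581.5, 241.6]
ee_rot: [0.76, -0.65, 0.0, 0.001]
contact_force: [0.1, 0.0, -0.6]
gripper_width: 55.6
```

Request:
servo_tool --pt "0.65 3 -1.8 0 0 0 0" --pt "0.65 3 -1.8 0 0 0 0" --pt "0.65 3 -1.8 0 0 0 0" --pt "0.65 3 -1.8 0 0 0 0" --pt "0.65 3 -1.8 0 0 0 0" --pt "0.65 3 -1.8 0 0 0 0" --pt "0.65 3 -1.8 0 0 0 0" --pt "0.65 3 -1.8 0 0 0 0" --pt "0.65 3 -1.8 0 0 0 0" --pt "0.65 3 -1.8 0 0 0 0" --pt "0.65 0 0 0 0 0 0" --pt "0.65 0 0 0 0 0 0"

```text
clock: 2.0
position: [454.4, 314.1, 241.9]
ee_rot: [0.761, -0.648, -0.0, 0.0]
contact_force: [0.2, -0.3, -0.0]
gripper_width: 55.4
```

```bash
python3 - <<'E'
from h import *
np.set_printoptions(precision=3,suppress=True)
d0=np.load('pics/top0.npz')
print('mat',pix2w(d0,[(378.3,198.7)],1),'gate ends',pix2w(d0,[(313,185),(320.3,222.3)],50))
s=read_state();print(s['position'],s['ee_rot'],s['gripper_width'])
d=snap('wrist','w1.png');print(d['extrinsics'])
E
```

```text
mat [[ 518.177 -169.372    1.   ]] gate ends [[559.159  35.222  50.   ]
 [442.473  15.562  50.   ]]
[454.428 314.067 241.857] [ 0.761 -0.648 -0.     0.   ] 55.387504784681106
[[ -0.987   0.152   0.051 467.306]
 [ -0.16   -0.937  -0.311 234.688]
 [  0.001  -0.315   0.949 374.147]
 [  0.      0.      0.      1.   ]]
```

View pics/w1.png

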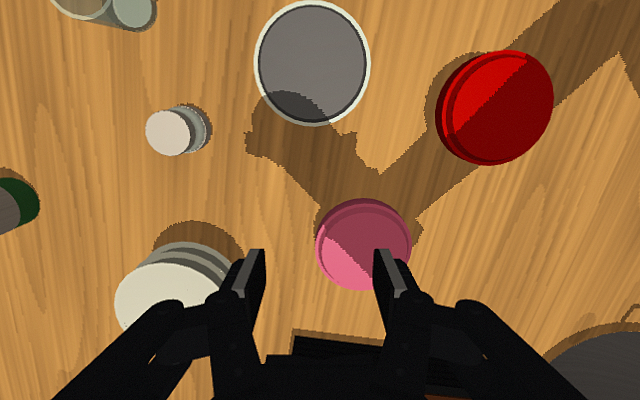

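The wrist picture shows the bowl lid at (312,63), ahead of the fingers, with pink at (363,244), the stack at lower left and the jar at (170,133). Next is one close look at the opening.

Request:
servo_tool --pt "0.65 4 0 0 0 0 0" --pt "0.65 4 0 0 0 0 0" --pt "0.65 4 0 0 0 0 0" --pt "0.65 4 0 0 0 0 0" --pt "0.65 4 0 0 0 0 0" --pt "0.65 2 0 0 0 0 0" --pt "0.65 0 0 0 0 0 0" --pt "0.65 0 0 0 0 0 0"

```text
clock: 2.85
position: [489.6, 98.4, 242.3]
ee_rot: [0.762, -0.647, -0.0, -0.0]
contact_force: [-0.0, 0.2, 0.3]
gripper_width: 55.5
```

```bash
python3 - <<'E'
from h import *
np.set_printoptions(precision=1,suppress=True)
d0=np.load('pics/w1.npz')
print('bowl,pink,jar',pix2w(d0,[(312.5,64),(363,240),(167,133)],[52,50,60]))
d=snap('wrist','w2.png')
E
```

```text
bowl,pink,jar [[478.4 203.8  52. ]
 [390.6 382.2  50. ]
 [614.6 291.9  60. ]]
```

View pics/w2.png

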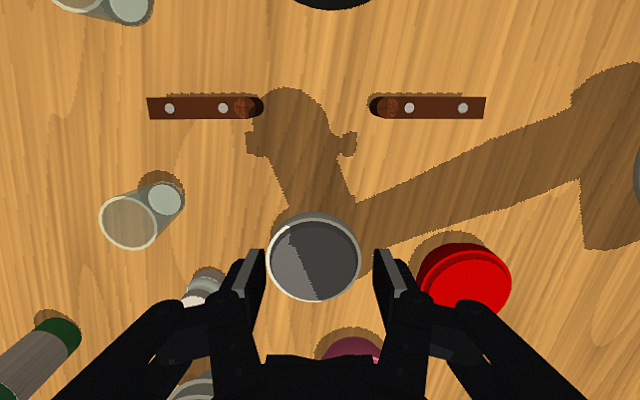

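The upstands lie level in the picture, so the tool is square to the gate. Their inner ends are at (263,106) and (370,107), and the outer ends at (148,108) and (486,107).

```bash
python3 - <<'E'
from h import *
np.set_printoptions(precision=2,suppress=True)
d=np.load('pics/w2.npz')
p=pix2w(d,[(263,106.5),(370,106.5),(148,108.5),(486,107.5),(314,259)],50);print(p)
c=p[:4].mean(0)[:2];u=(p[2]-p[3])[:2];print('len',np.linalg.norm(u),np.linalg.norm(p[0]-p[1]));u/=np.linalg.norm(u);n=np.array([-u[1],u[0]])
print('c',(p[0]+p[1])/2,(p[2]+p[3])/2,'ang',np.degrees(np.arctan2(u[1],u[0])))
s=read_state();
from scipy.spatial.transform import Rotation as R
Rt=R.from_quat(s['ee_rot']).as_matrix()
for nm,q in[('gate',c),('bowl',(478.8,203.3)),('mat',(518,-169)),('tcp',s['position'][:2])]:
    q=np.array(q);print(nm,'gate frame',(q-c)@u,(q-c)@n,'tool frame',(Rt.T@np.array([*(q-s['position'][:2]),0]))[:2])
E
```

```text
[[557.77  35.95  50.  ]
 [449.76  18.18  50.  ]
 [674.75  56.75  50.  ]
 [331.71  -0.69  50.  ]
 [478.6  201.07  50.  ]]
len 347.8230871184104 109.4598425998901
c [503.76  27.07  50.  ] [503.23  28.03  50.  ] ang 9.505014489673474
gate gate frame 0.0 0.0 tool frame [72.55 -2.12]
bowl gate frame 4.664888821733287 177.41846725902795 tool frame [-104.88   -6.34]
mat gate frame -18.15264200455671 -196.24353279849905 tool frame [268.84  15.54]
tcp gate frame -1.9353570793405206 72.55931837168336 tool frame [0. 0.]
```

Request:
servo_tool --pt "0.65 -4 0 0 0 0 0" --pt "0.65 -4 0 0 0 0 0" --pt "0.65 -4 0 0 0 0 0" --pt "0.65 -4 -0.3 0 0 0 0" --pt "0.65 -4 -0.3 0 0 0 0" --pt "0.65 0 0 4 0 0 0" --pt "0.65 0 0 4 0 0 0" --pt "0.65 0 0 4 0 0 0" --pt "0.65 0 0 4 0 0 0" --pt "0.65 0 0 3 0 0 0" --pt "0.65 0 0 2.4 0 0 0" --pt "0.65 0 0 0 0 0 0"

```text
clock: 4.1
position: [460.9, 295.6, 24.8]
ee_rot: [0.763, -0.647, -0.0, 0.004]
contact_force: [-0.8, 0.1, 0.5]
gripper_width: 55.0
```

Request:
servo_tool --pt "0.65 0.7 0 0 0 0 0" --pt "0.65 0.7 0 0 0 0 0" --pt "0.65 0.7 0 0 0 0 0" --pt "0.65 0.5 0 0 0 0 0" --pt "0.65 0.5 0 0 0 0 0" --pt "0.65 0.5 0 0 0 0 0" --pt "0.65 0.5 0 0 0 0 0" --pt "0.65 0.5 0 0 0 0 0" --pt "0.65 0.5 0 0 0 0 0" --pt "0.65 0.4 0 0 0 0 0" --pt "0.65 0 0 0 0 0 0"

```text
clock: 5.2
position: [472.4, 241.1, 28.3]
ee_rot: [0.762, -0.648, 0.0, 0.0]
contact_force: [1.2, 0.4, 2.1]
gripper_width: 55.5
```

```bash
cat >> h.py <<'E'
from scipy.spatial.transform import Rotation as R
C=np.array([503.4,27.5])
a=np.radians(9.5);U=np.array([np.cos(a),np.sin(a)]);N=np.array([-U[1],U[0]])
def gf(q): q=np.asarray(q)[:2]-C; return np.array([q@U,q@N])
def lid(f='t.png'):
    d=snap('top',f);im=d['image'];g=im.max(2);hs=cv2.cvtColor(im,cv2.COLOR_RGB2HSV)
    n,l,s,ce=cv2.connectedComponentsWithStats(((hs[...,1]<50)&(g>60)).astype('uint8'))
    for i in range(1,n):
        if s[i,4]>300 and 235<ce[i][0]<420 and 170<ce[i][1]<260: print('blob',s[i],gf(pix2w(d,[ce[i]],52)[0]))
    s=read_state();print('tcp',s['position'],gf(s['position']),s['contact_force'])
E
python3 - <<'E'
from h import *
np.set_printoptions(precision=1,suppress=True)
lid('t1.png'); d=snap('wrist','w3.png')
E
```

```text
blob [ 251  192   36   38 1047] [  3.5 148.5]
tcp [472.2 241.1  28.1] [  4.5 215.9] [0.9 0.8 0.7]
```

View pics/w3.png

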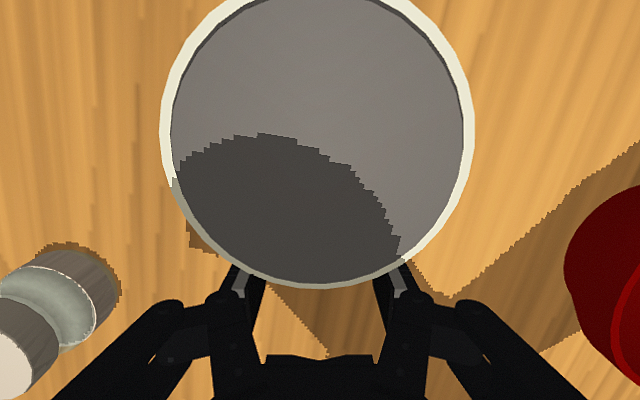

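The bowl is nested centrally between the fingers, with both pads symmetric about column 319. I'll push on, correcting sideways by about 3 mm.

Request:
servo_tool --pt "0.65 0.5 0.05 0 0 0 0" --pt "0.65 0.8 0.05 0 0 0 0" --pt "0.65 0.8 0.05 0 0 0 0" --pt "0.65 0.8 0.05 0 0 0 0" --pt "0.65 0.8 0.05 0 0 0 0" --pt "0.65 0.8 0.05 0 0 0 0" --pt "0.65 0.8 0 0 0 0 0" --pt "0.65 0.8 0 0 0 0 0" --pt "0.65 0.8 0 0 0 0 0" --pt "0.65 0.8 0 0 0 0 0" --pt "0.65 0.5 0 0 0 0 0" --pt "0.65 0.2 0 0 0 0 0"

```text
clock: 6.5
position: [483.0, 157.8, 28.3]
ee_rot: [0.762, -0.648, 0.0, -0.0]
contact_force: [0.6, 1.4, -0.9]
gripper_width: 55.5
```

```bash
python3 - <<'E'
from h import *
np.set_printoptions(precision=1,suppress=True)
lid('t2.png'); d=snap('wrist','w4.png')
E
```

```text
blob [280 188  33  38 978] [-0.8 62.6]
blob [217 193  47  40 878] [ 15.1 241.5]
tcp [482.9 157.7  28.3] [  1.2 131.8] [-0.3 -1.3  0. ]
```

View pics/w4.png

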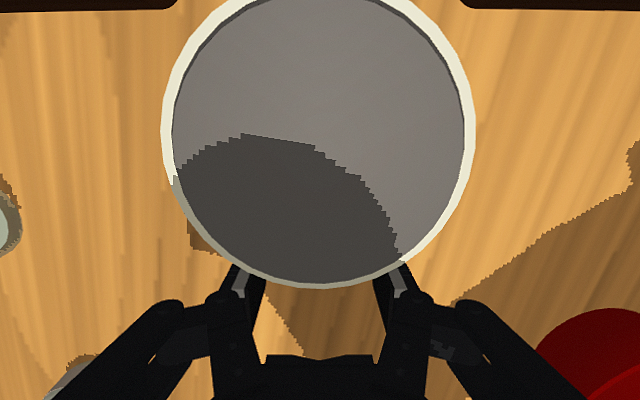

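The upstand ends (columns 178 and 459, middle 318.5) and the bowl (160 to 475, middle 318) are centred on each other, so I'll go straight through.

Request:
servo_tool --pt "0.65 0.5 0 0 0 0 0" --pt "0.65 0.6 0 0 0 0 0" --pt "0.65 0.6 0 0 0 0 0" --pt "0.65 0.6 0 0 0 0 0" --pt "0.65 0.6 0 0 0 0 0" --pt "0.65 0.6 0 0 0 0 0" --pt "0.65 0.6 0 0 0 0 0" --pt "0.65 0.6 0 0 0 0 0" --pt "0.65 0.6 0 0 0 0 0" --pt "0.65 0.6 0 0 0 0 0" --pt "0.65 0.4 0 0 0 0 0" --pt "0.65 0.2 0 0 0 0 0"

```text
clock: 7.8
position: [493.4, 93.8, 28.4]
ee_rot: [0.762, -0.648, 0.0, -0.0]
contact_force: [-0.7, 2.4, 1.1]
gripper_width: 55.5
```

```bash
python3 - <<'E'
from h import *
np.set_printoptions(precision=1,suppress=True)
lid('t3.png'); d=snap('wrist','w5.png')
E
```

```text
blob [241 185  48  40 881] [ 24.5 165.5]
blob [301 184  33  38 933] [-2.4 -3.5]
tcp [493.3  93.7  28.3] [ 1.  66.9] [-0.1  1.2 -1.1]
```

View pics/w5.png

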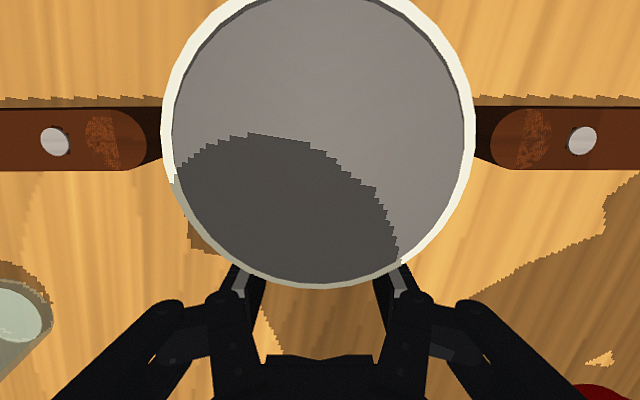

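The bowl is mid-opening and centred, and the force is low. On to the far side.

Request:
servo_tool --pt "0.65 0.5 0 0 0 0 0" --pt "0.65 0.8 0 0 0 0 0" --pt "0.65 0.8 0 0 0 0 0" --pt "0.65 0.8 0 0 0 0 0" --pt "0.65 0.8 0 0 0 0 0" --pt "0.65 0.8 0 0 0 0 0" --pt "0.65 0.8 0 0 0 0 0" --pt "0.65 0.8 0 0 0 0 0" --pt "0.65 0.8 0 0 0 0 0" --pt "0.65 0.8 0 0 0 0 0" --pt "0.65 0.8 0 0 0 0 0" --pt "0.65 0.6 0 0 0 0 0"

```text
clock: 9.1
position: [508.0, 3.7, 28.3]
ee_rot: [0.762, -0.648, -0.0, 0.0]
contact_force: [-0.6, 2.4, 0.3]
gripper_width: 55.5
```

Request:
servo_tool --pt "0.65 0.7 0.1 0 0 0 0" --pt "0.65 0.8 0.2 0 0 0 0" --pt "0.65 0.8 0.2 0 0 0 0" --pt "0.65 0.8 0.2 0 0 0 0" --pt "0.65 0.8 0.2 0 0 0 0" --pt "0.65 0.8 0.2 0 0 0 0" --pt "0.65 0.8 0.2 0 0 0 0" --pt "0.65 0.8 0.2 0 0 0 0" --pt "0.65 0.8 0 0 0 0 0" --pt "0.65 0.5 0 0 0 0 0" --pt "0.65 0.3 0 0 0 0 0" --pt "0.65 0.1 0 0 0 0 0"

```text
clock: 10.3
position: [506.1, -77.3, 28.3]
ee_rot: [0.762, -0.648, -0.0, 0.0]
contact_force: [-0.4, 2.0, 0.3]
gripper_width: 55.4
```

```bash
python3 - <<'E'
from h import *
np.set_printoptions(precision=1,suppress=True)
lid('t4.png'); d=snap('side','s4.png'); print('mat',gf((518.2,-169.4)))
i=cv2.imread('pics/t4.png')[120:270,280:480]; j=cv2.imread('pics/s4.png')[170:320,240:440]
cv2.imwrite('pics/c4.png',cv2.resize(np.hstack([i,j]),None,fx=2,fy=2))
E
```

```text
blob [310 171  44  35 861] [ 34.2 -42.5]
blob [ 267  177   44   55 1526] [19.2 81.9]
blob [351 179  39  40 807] [ -28.7 -175.4]
blob [271 227  48  36 938] [-103.9   91.1]
tcp [506.1 -77.2  28.3] [ -14.6 -103.7] [ 0.   0.3 -0.7]
mat [ -17.9 -196.6]
```

View pics/c4.png

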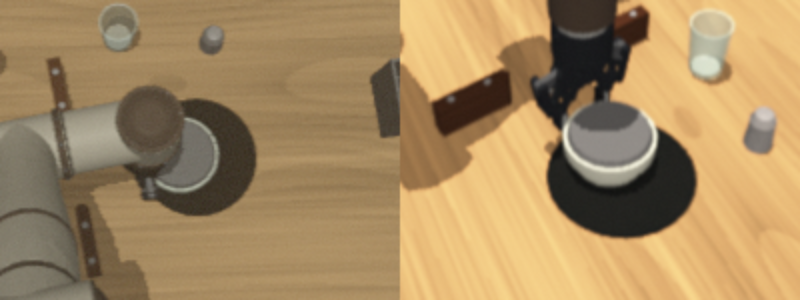

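The bowl is centred sideways and about 27 mm short of the mat's centre. I'll finish the push, then back off and rise.

Request:
servo_tool --pt "0.65 0.5 0.1 0 0 0 0" --pt "0.65 0.6 0.1 0 0 0 0" --pt "0.65 0.6 0 0 0 0 0" --pt "0.65 0.5 0 0 0 0 0" --pt "0.65 0.3 0 0 0 0 0" --pt "0.65 0.2 0 0 0 0 0" --pt "0.65 0 0 0 0 0 0" --pt "0.65 0 0 0 0 0 0"

```text
clock: 11.2
position: [508.5, -104.1, 28.3]
ee_rot: [0.762, -0.648, 0.0, 0.0]
contact_force: [0.9, 0.6, 0.1]
gripper_width: 55.7
```

Request:
servo_tool --pt "0.65 -0.5 0 0 0 0 0" --pt "0.65 -1 0 0 0 0 0" --pt "0.65 -1.5 0 0 0 0 0" --pt "0.65 -1.5 0 0 0 0 0" --pt "0.65 0 0 -2 0 0 0" --pt "0.65 0 0 -4 0 0 0" --pt "0.65 0 0 -4 0 0 0" --pt "0.65 0 0 -4 0 0 0" --pt "0.65 -4 0 -3 0 0 0" --pt "0.65 -4 0 0 0 0 0" --pt "0.65 -4 0 0 0 0 0" --pt "0.65 -4 0 0 0 0 0"

```text
clock: 12.4
position: [474.5, 100.4, 198.8]
ee_rot: [0.762, -0.647, 0.0, -0.001]
contact_force: [0.6, -0.1, 0.8]
gripper_width: 55.7
```

Request:
servo_tool --pt "0.65 -4 0 0 0 0 0" --pt "0.65 -4 0 0 0 0 0" --pt "0.65 0 0 0 0 0 0" --pt "0.65 0 0 0 0 0 0" --pt "0.65 0 0 0 0 0 0"

```text
clock: 12.9
position: [462.0, 177.1, 198.2]
ee_rot: [0.762, -0.648, -0.0, 0.0]
contact_force: [0.4, -0.2, 0.4]
gripper_width: 55.0
```

```bash
python3 - <<'E'
from h import *
np.set_printoptions(precision=1,suppress=True)
lid('t5.png'); d=snap('side','s5.png'); print('mat',gf((518.2,-169.4)))
i=cv2.imread('pics/t5.png')[110:290,220:460]; j=cv2.imread('pics/s5.png')[130:310,230:470]
cv2.imwrite('pics/c5.png',cv2.resize(np.hstack([i,j]),None,fx=1.66,fy=1.66))
E
```

```text
blob [ 359  177   40   39 1184] [ -16.7 -192.8]
tcp [462.2 176.7 198.2] [-16. 154.] [ 0.3 -0.2  0.3]
mat [ -17.9 -196.6]
```

View pics/c5.png

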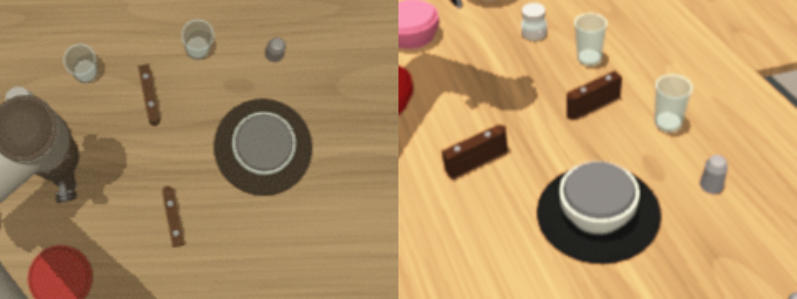

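The bowl stands upright, about 4 mm from the mat's centre. The other things are where they were, and the arm is clear.

```bash
python3 -c "
from bench import *
print(job_done())"
```

```text
the job is handed in; nothing more can be done
None
```

I pushed the covered bowl through the opening between the upstands onto the round dark mat, using two half-open fingers as a cradle behind it. Then I backed off, raised the arm and handed the job in at about 13 s of robot time; the hand-in reports no verdict.

- **Bowl:** the last top picture puts its centre about 4 mm from the mat's centre (limit 37 mm). Both last pictures show it upright and wholly on the mat, with the gripper well clear.
- **Passage:** the wrist picture mid-opening showed the bowl centred between the upstands. Contact force readings taken after each push were at most about 3 N.
- **Other things:** in the last picture the tumblers, shaker, jar and look-alikes appear where they were. I judged this by eye and did not re-measure them. The bowl stack and caddy were outside that crop, and the arm never went near them.
- **Disagreement:** while the gripper covered part of the lid, the top camera's reading of the bowl's position was off by several mm. I used the wrist camera and the tool position during the push instead.

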